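# Jack up the microscope stage and hold it

## Task

The microscope's stage has to be held up so that the objective under it can be changed. First turn the clamp knob beside the stage clockwise (seen from above) to its stop, so that its toe no longer holds the stage down; then stand the small lever jack on the bench with its round saddle centred under the lift pad of the stage's tab, and push the jack's handle down as far as it goes so that the jack raises the stage. Finish while still holding the handle down, with the jack alone carrying the stage and the eyepiece, slide box and dish left where they are.

Things in the scene. Friction and masses are not known exactly. Their poses are not given: they have to be found in the camera images.
- stand: Small inverted microscope, fixed; place and turn vary. Origin on the bench below the middle of its stage. In its frame, mm: black base to y = -65; two steel guide rods at x 45, y -50 and 50, 164 high; white body at y 105 to 215, with eyepieces leaning out to y 250, 220 high; clamp post (24 wide) at x -89, y 30, its foot reaching x = -110.
- stage_top (a point): Middle of the top of the black stage plate, 130 mm (stand's x) by 180 mm (y) by 14 mm, top 90 mm above the bench when down. From its -y edge sticks out a tab 50 mm wide with a round end, tip 150 mm from the middle; an aluminium boss (18 mm wide, 6 mm high) on the tab marks the lift point below it. Axes as the stand's.
- lift_pad (a point): Centre of the underside of the lift pad, an aluminium disc 24 mm wide and 10 mm high under the stage's tab, straight below the boss, 125 mm from the stage's middle towards the stand's -y. 66 mm above the bench when the stage is down; rises with it. Axes as the stand's.
- stage (a joint): Height of the stage above its rest, m: 0 on its collars, at most 0.03. It slides straight up and down on the rods, weighs 0.55 to 0.95 kg and sinks back when not held up. While the clamp's toe lies over it, it can rise only about 2 mm.
- clamp (a joint): Angle of the clamp knob, rad: 0 when its toe points at the stage (stand's +x) and lies over its edge; grows when turned clockwise seen from above, stop at 1.45. The toe is clear of the stage from about 1.1. It stays where it is left (friction 0.06 N m). Starts between 0 and 0.25.
- clamp_grip (a point): On the knob's vertical axis, 124 mm above the bench: in a black grip bar 44 mm long (own x, the way the toe points), 14 mm thick (y), spanning 104 to 136 mm above the bench. The steel toe under it (92 to 100 mm above the bench, 16 mm wide) reaches 40 mm from the axis. The frame turns with the knob.
- jack: Loose grey lever jack, 0.9 kg. Origin at its underside below the upright block, x to the saddle end, z up. Base 80 mm wide (y), x -120 to 100 mm, 12 mm thick. Block 50 (x) by 36 mm (y), top 85 mm up: grasp it across the 36 mm. Saddle on the axis at x 70 mm. Handle hinged at x -20 mm, 75 mm up, pointing to -x.
- jack_saddle (a point): Centre of the top of the jack's saddle, a steel disc 44 mm wide; 60 mm above the jack's underside with the handle up (so it passes under the lift pad with 6 mm to spare). It rises 40 mm per rad of the handle, 24 mm in all, and meets the pad at about 0.15 rad. Axes as the jack's.
- pump_handle (a joint): Angle of the jack's handle, rad: 0 up (0.35 rad above level, kept there by a spring), grows as it is pushed down, stop at 0.6 (0.25 rad below level). It springs back when let go. Pushing it down at its pad, with the stage's weight on the jack, takes 4 to 9 N.
- handle_pad (a point): Centre of the top of the black rubber pad at the handle's end, 105 mm along the handle from its hinge and 5 mm above its centre line; pad 42 mm long, 34 mm wide, 10 mm thick. 116 mm above the bench when up, 54 mm when fully down. The frame tilts with the handle, x along it towards the hinge.
- eyepiece: A spare eyepiece standing on the bench, 38 mm wide, 56 mm high, aluminium below, black above. Origin at its underside. To be left alone.
- slide_box: A closed white plastic box for slides with a grey lid, 72 by 62 by 34 mm. Origin at its underside. To be left alone.
- dish: A covered glass dish, 60 mm wide, 16 mm high. Origin at its underside. To be left alone.

How it is judged:
On the way, in this order (a step that is already met when the one before it is completed fails the run):
1. the clamp knob is turned clear of the stage, which is still down (value of joint clamp above 1.15 rad and value of joint stage below 0.003 m), for 0.2 s.
2. the jack stands on the bench with its saddle centred under the lift pad, the stage still down (horizontal distance between jack_saddle and lift_pad below 0.012 m and height (world z) of jack below 0.004 m and angle between jack's own z axis and vertical below 0.06 rad and value of joint stage below 0.003 m), for 0.2 s.
3. the jack's handle has raised the stage (value of joint stage above 0.012 m and value of joint pump_handle above 0.44 rad), for 0.2 s.
At the end, for the whole second after the job is handed in: Clamp past 1.15 rad; jack flat on the bench, saddle within 12 mm of the lift pad's centre; stage 12 mm up or more, handle past 0.44 rad and pressed by the fingers (over 1 N); jack bears on the stage (over 3 N), robot not touching the microscope; bystanders upright, moved under 30 mm (all of step 3 and value of joint clamp above 1.15 rad and horizontal distance between jack_saddle and lift_pad below 0.012 m and height (world z) of jack below 0.004 m and angle between jack's own z axis and vertical below 0.06 rad and contact force between the fingers and jack above 1 N and contact force between jack and stand above 3 N and contact force between each of the arm, the fingers and stand below 0.5 N and distance of each of eyepiece, slide_box, dish from where it was at the start of the episode below 0.03 m and angle between each of eyepiece, slide_box, dish's own z axis and vertical below 0.3 rad); the arm keeps its last pose, push and grip.
It fails at once if the eyepiece is knocked away or tipped over (distance of eyepiece from where it was at the start of the episode above 0.05 m or angle between eyepiece's own z axis and vertical above 0.6 rad).
It fails at once if the slide box is knocked away or tipped over (distance of slide_box from where it was at the start of the episode above 0.05 m or angle between slide_box's own z axis and vertical above 0.6 rad).
It fails at once if the dish is knocked away or tipped over (distance of dish from where it was at the start of the episode above 0.05 m or angle between dish's own z axis and vertical above 0.6 rad).
It also fails if it takes over 67 s, if anything falls off the work surface, if the arm or the gripper's body presses on something with over 40 N, if the wrist force passes 120 N, or if a joint passes its speed limit or range.

## Robot

A 7-joint arm with a two-finger parallel gripper is mounted at the origin on the work surface. World frame = base frame: x ahead of the robot, y to its left, z up, the work surface at z = 0. Lengths are in m, angles in rad, forces in N, time in s.
With the tool pointing down it reaches from about 0.35 to 0.9 m from the base axis. Payload 8.1 kg.
Tool frame: the origin (TCP) lies on the centre line of the jaws, within the pads' length; the fingertips stand 19 mm ahead of it and the grasp point (between the pads) is the TCP; z points along the fingers, y is the line along which they close (so a half turn about z gives the same grasp; the last joint's range is limited). The gripper opens to 92 mm and grips with 3 to 60 N. Pads are 19 mm wide; open, the fingers measure 130 mm over their backs; the gripper's body (75 mm by 190 mm) begins 47 mm behind the grasp point.
Start: joints at [1.142, 0.434, 0.025, 1.573, -0.012, 1.134, -0.075], TCP at [0.2, -0.592, 0.246] pointing down, gripper open.
Joint ranges: [-2.62, 2.62], [-0.44, 2.09], [-1.27, 1.32], [0.08, 2.57], [-1.32, 4.46], [0.12, 2], [-2.74, 2.74]. Speed limits (rad/s): [2.22, 2.22, 3.01, 3.01, 3.14, 3.14, 3.14].

## Interface

Orientations are given as [roll, pitch, yaw] about the fixed x, y, z axes, in that order (R = Rz(yaw) Ry(pitch) Rx(roll)).
In Python, from station import observe, viewer, order gives the robot as it stands. The module is installed in compiled form; this text tells all that it offers.
- The arm moves only by the tool move_arm, never from a script. Its argument "series" is a list of rows, each an object with "claw": the opening in per cent of the stroke, from 0 (shut) to 100 (fully open); "travel": the shift along the tool's x, y, z in cm, a list of three; "twist": the turn about the tool's z in degrees. A call has 1 to 5 rows; each row shifts and turns the commanded pose from where the row before left it, along the tool's axes as they then stand; what a row does not reach is not made up. A row lasts 1/12 s, in which the tool goes at most 41.7 mm and 7.16 degrees, less where a joint would pass 70% of its speed; a pose out of reach is approached as far as the arm can. A call is refused whole if a number of a shift passes 4.17 or a number of a turn 7.16, either way. A call with a gripper value outside its range is refused whole. The fingers move at their own pace and stop on an object; "newtons" is the grip in N (left out, the last holds). Time passes only in rows, so rows that do not move let the fingers close. It gives the time, the measured TCP pose, the force, the opening and the grip force at its end, in the units of the state.
- observe(): the state, without advancing time (a new reading comes with each control period).
- viewer.grab_frame(name): name is "side" or "top" or "wrist"; returns a dict with "image" (420x560x3 uint8, blue, green, red), "vfov" (degrees; the focal length in pixels is half the picture's height over the tangent of half this angle, whatever the lens; pixels are square), "cx", "cy" (the principal point, pixels), "k1" (the pictures are not rectified: a ray, as slopes to the right and down, at radius r is drawn at 1 + k1 r^2 times it, then the intrinsics apply), "pose" (4x4, takes a point from camera to world coordinates). Camera axes: x right, y down, z forward; pixel columns grow to the right and rows downward; lengths in m; the calibration is good to about 2 mm. A picture is of the moment at which its call begins. There is no depth.
- order.close_job(): hands the job in; it is judged then, once.
The state is a dict: "time_s": time; "joint_pos": joint angles; "qd": joint speeds; "effort": joint torques, N m; "ee_pos": TCP position; "tool_rot": TCP orientation; "contact_force": force on the tool from outside, world axes, zero at the start; "ft_torque": the same for the moment, N m; "finger_gap": finger opening in m; "gripper_force": force on a finger pad.
Only numpy, scipy, OpenCV 4.12 (cv2) and the standard library are available. Lean on these libraries where they do the work, as an engineer would, in place of code of your own. Each camera call takes 0.05 s, during which the arm holds its last target. There are 200 camera calls.

## Working session

There is one attempt and no reset: what is moved stays moved. The work goes in short steps, Python scripts to look and compute and a tool call to move; the robot and the scene stay as the last step left them, time stands still between calls to the robot, and variables do not carry over. Pictures are saved under pics/ and viewed, at most 10 in all, crops included, and the job is handed in when it is done.

Besides the shell and the picture viewer there is one more tool, called after "Call:" as a command line: name --argument value ..., lists and objects as JSON in quotes. move_arm: Moves the arm, as the interface text tells. Its arguments: {"type":"object","properties":{"series":{"type":"array"},"newtons":{"type":"number"}},"required":["series"]}

```bash
mkdir -p pics; cat > h.py <<'E'
import numpy as np, cv2
from scipy.spatial.transform import Rotation as R
from station import observe, viewer, order
def grab(name, fn=None):
    f=viewer.grab_frame(name)
    if fn: cv2.imwrite('pics/'+fn,f['image'])
    return f
def K(f):
    h=f['image'].shape[0]; F=h/2/np.tan(np.radians(f['vfov'])/2)
    return F
def ray(f,u,v):
    F=K(f); d=np.array([(u-f['cx'])/F,(v-f['cy'])/F]); r=d.copy()
    for _ in range(30): r=d/(1+f['k1']*(r@r))
    P=np.array(f['pose']); return P[:3,3], P[:3,:3]@np.array([r[0],r[1],1])
def on(f,u,v,z):
    o,d=ray(f,u,v); return o+d*(z-o[2])/d[2]
def proj(f,p):
    P=np.array(f['pose']); c=P[:3,:3].T@(np.array(p)-P[:3,3]); r=c[:2]/c[2]; r=r*(1+f['k1']*(r@r)); return r*K(f)+[f['cx'],f['cy']]
E
python3 - <<'E'
from h import *
for n in ['top','side','wrist']:
    f=grab(n,n+'0.png'); print(n,f['vfov'],f['cx'],f['cy'],f['k1'],np.round(f['pose'],3).tolist())
s=observe(); print(s)
E
```

```text
top 54.24958386524383 282.3391515535656 200.1371011038908 -0.08526501570061654 [[0.004, -0.988, 0.155, 0.431], [-1.0, -0.006, -0.011, -0.08], [0.012, -0.155, -0.988, 1.117], [0.0, 0.0, 0.0, 1.0]]
side 54.965084973378 276.5810548174181 204.79050557550482 -0.09021574528428289 [[0.995, -0.036, 0.093, 0.521], [-0.099, -0.491, 0.866, -0.825], [0.014, -0.87, -0.492, 0.525], [0.0, 0.0, 0.0, 1.0]]
wrist 62.59232854438176 276.903182226006 211.81785400858521 -0.08676742505033376 [[0.321, -0.908, -0.269, 0.273], [-0.947, -0.308, -0.089, -0.568], [-0.002, 0.283, -0.959, 0.383], [0.0, 0.0, 0.0, 1.0]]
{'time_s': 0.15, 'joint_pos': array([ 1.14237512,  0.4350641 ,  0.02499865,  1.57385892, -0.01159298,
        1.13402498, -0.0750926 ]), 'qd': array([ 1.61789043e-03, -8.84021355e-05,  1.54892651e-03, -4.21623336e-03,
        2.22946353e-03,  4.51194233e-04, -1.13893814e-03]), 'effort': array([ 1.82597087e-03, -6.68270373e+01,  9.86026525e-01, -3.14695716e+01,
       -6.05456578e-02,  3.93717061e-02,  1.48570352e-04]), 'ee_pos': array([ 0.19988114, -0.59179544,  0.24513609]), 'tool_rot': array([-3.14038887e+00,  1.27237581e-04,  3.25741062e-01]), 'contact_force': array([-0.63445691, -0.31602117, -0.55132225]), 'ft_torque': array([ 0.03073239,  0.00639926, -0.03925679]), 'gripper_force': 0.0, 'finger_gap': 0.09174235514605011}
```

View pics/top0.png

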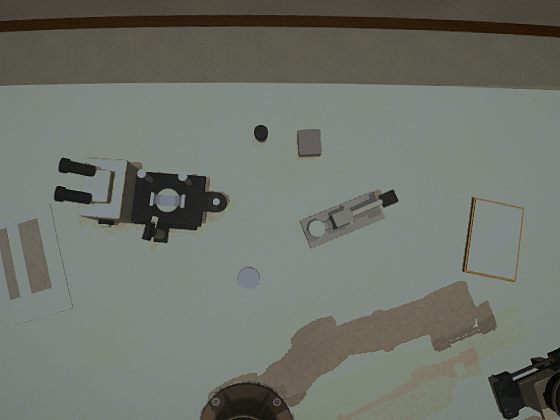

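View pics/side0.png

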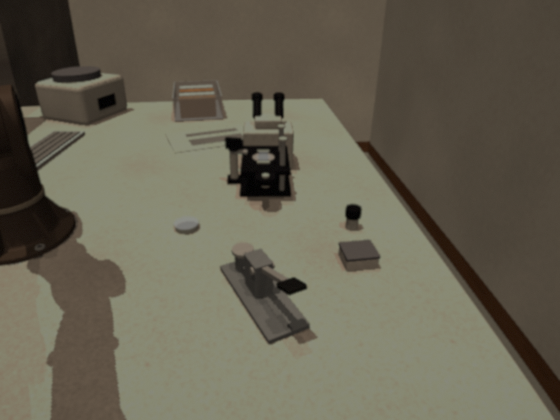

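The top view shows the stand at (130–230, 160–240) with its boss at about (216,202) and the clamp at about (155,232). The jack is at (300–398, 190–248) with its saddle at about (316,228). The eyepiece is at (261,132), the box at (309,142) and the dish at (248,277). The side view shows the same layout. Next I'll zoom in.

```bash
python3 - <<'E'
from h import *
im=cv2.imread('pics/top0.png')
a=cv2.resize(im[150:250,125:240],None,fx=3.45,fy=3.45,interpolation=cv2.INTER_CUBIC)
b=cv2.resize(im[170:270,290:405],None,fx=3.45,fy=3.45,interpolation=cv2.INTER_CUBIC)
c=np.hstack([a,b]); c=cv2.convertScaleAbs(c,alpha=1.6,beta=25); 
for i in range(0,c.shape[1],69): cv2.line(c,(i,0),(i,5),(0,0,255),1)
for i in range(0,c.shape[0],69): cv2.line(c,(0,i),(5,i),(0,0,255),1)
print(c.shape); cv2.imwrite('pics/crop1.png',c)
E
```

```text
(345, 794, 3)
```

View pics/crop1.png

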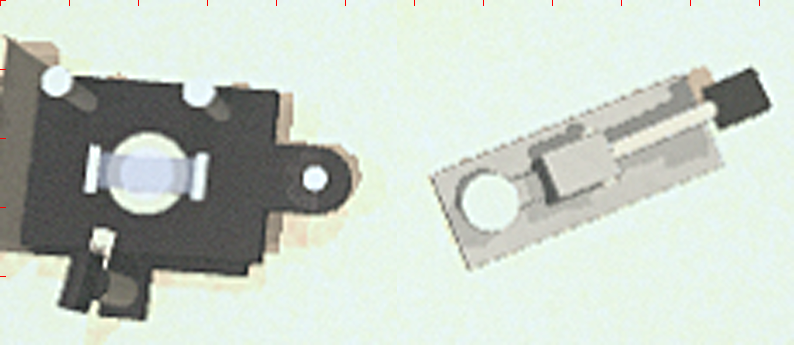

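The crop shows the boss at (216.0,201.6), the rod tops at (141.2,173.5) and (182.7,176.7), the saddle at (317,228.8) and the handle pad at (388.3,198.4). The grip bar is near (149,231) with its toe tip near (154.5,219).

```bash
python3 - <<'E'
from h import *
f=grab('top')
boss=on(f,216.0,201.6,.096); r1=on(f,141.2,173.5,.164); r2=on(f,182.7,176.7,.164)
print('boss',boss,'rods',r1,r2, np.linalg.norm(r1-r2))
# fit stand pose from boss (0,-125), rods (45,50),(45,-50)
A=np.array([[0,-.125],[.045,.05],[.045,-.05]]); B=np.array([boss[:2],r1[:2],r2[:2]])
a=A[:,0]+1j*A[:,1]; b=B[:,0]+1j*B[:,1]
am,bm=a.mean(),b.mean(); th=np.angle(np.sum(np.conj(a-am)*(b-bm))); t=bm-np.exp(1j*th)*am
print('stand',t,th, 'res',abs(np.exp(1j*th)*a+t-b)*1000)
k=np.exp(1j*th)*(-.089+.03j)+t; print('knob',k, proj(f,[k.real,k.imag,.136]))
print('knob from img', on(f,148.8,231.2,.136), 'toe', on(f,154.5,219,.1))
s=on(f,317,228.8,.06); p=on(f,388.3,198.4,.116); d=s-p; print('saddle',s,'pad',p,'dist',np.linalg.norm(d[:2]),'yaw',np.arctan2(d[1],d[0]))
# base corners
for u,v in [(430,177),(470,270),(723,162)]: print(on(f,290+(u-397)/3.45,170+v/3.45,.012))
for n,u,v,z in [('eye',261,132,.05),('box',309,142,.034),('dish',248,277,.016)]: print(n,on(f,u,v,z))
P=np.array(f['pose']); s_=grab('side'); print(observe()['tool_rot'])
E
```

```text
boss [0.58650834 0.07509903 0.096     ] rods [0.64303931 0.2467084  0.164     ] [0.63559185 0.14609239 0.164     ] 0.10089125819503723
stand (0.5946006325492251+0.1995673108488049j) -0.06770143190665333 res [0.43890607 0.33954739 0.75565398]
knob (0.5078340114586397+0.2355194104331515j) [146.36509443 230.96855261]
knob from img [0.50733263 0.22954039 0.136     ] toe [0.5408603  0.22800562 0.1       ]
saddle [ 0.52239975 -0.18245721  0.06      ] pad [ 0.59409134 -0.35625496  0.116     ] dist 0.18800356845171268 yaw 1.9620319918782712
[ 0.5466957  -0.13994264  0.012     ]
[ 0.47410667 -0.1709769   0.012     ]
[ 0.55959045 -0.37254221  0.012     ]
eye [ 0.78508007 -0.03398752  0.05      ]
box [ 0.76285861 -0.16525416  0.034     ]
dish [ 0.39730576 -0.00293466  0.016     ]
[-3.14092632e+00  6.28379945e-05  3.25742827e-01]
```

```bash
python3 - <<'E'
from h import *
f=grab('top'); t=0.5946+0.19957j; th=-0.0677
def st(p): q=(p[0]+1j*p[1]-t)*np.exp(-1j*th); return np.round([q.real*1000,q.imag*1000],0)
for (u,v) in [(128,160),(122,222),(80,158),(80,216),(136,166),(134,222)]:
    print((u,v),[(z,st(on(f,u,v,z))) for z in (.09,.14,.16,.18,.2,.22)])
# predicted bar outline if clamp=0.15
im=cv2.imread('pics/top0.png'); a=im[145:245,50:165]
a=cv2.convertScaleAbs(cv2.resize(a,None,fx=6,fy=6,interpolation=cv2.INTER_CUBIC),alpha=1.8,beta=20)
k=np.exp(1j*th)*(-.089+.03j)+t
for c,col in [(0,(0,255,0)),(.2,(0,0,255))]:
    for z,L in [(.136,[(-.022,-.007),(.022,-.007),(.022,.007),(-.022,.007)]),(.1,[(0,-.008),(.04,-.008),(.04,.008),(0,.008)])]:
        pts=[proj(f,[w.real,w.imag,z]) for w in [k+np.exp(1j*(th-c))*(x+1j*y) for x,y in L]]
        cv2.polylines(a,[np.int32((np.array(pts)-[50,145]+.5)*6)],True,col,1)
cv2.imwrite('pics/crop2.png',a)
E
```

```text
(128, 160) [(0.09, array([ 93., 116.])), (0.14, array([82., 96.])), (0.16, array([77., 89.])), (0.18, array([72., 81.])), (0.2, array([68., 73.])), (0.22, array([63., 65.]))]
(122, 222) [(0.09, array([-69., 110.])), (0.14, array([-72.,  91.])), (0.16, array([-74.,  83.])), (0.18, array([-75.,  75.])), (0.2, array([-77.,  68.])), (0.22, array([-78.,  60.]))]
(80, 158) [(0.09, array([ 90., 246.])), (0.14, array([ 78., 220.])), (0.16, array([ 74., 209.])), (0.18, array([ 69., 199.])), (0.2, array([ 65., 188.])), (0.22, array([ 60., 178.]))]
(80, 216) [(0.09, array([-62., 223.])), (0.14, array([-66., 198.])), (0.16, array([-67., 188.])), (0.18, array([-69., 178.])), (0.2, array([-71., 168.])), (0.22, array([-72., 158.]))]
(136, 166) [(0.09, array([79., 93.])), (0.14, array([68., 74.])), (0.16, array([63., 67.])), (0.18, array([59., 59.])), (0.2, array([55., 52.])), (0.22, array([50., 44.]))]
(134, 222) [(0.09, array([-66.,  79.])), (0.14, array([-70.,  61.])), (0.16, array([-72.,  54.])), (0.18, array([-73.,  47.])), (0.2, array([-75.,  40.])), (0.22, array([-76.,  33.]))]
```

View pics/crop2.png

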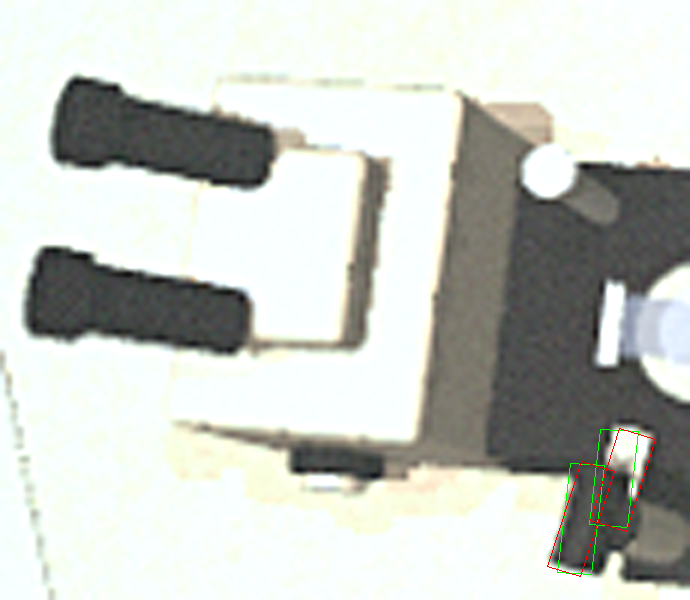

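The crop puts the clamp angle near 0.2 rad. The bar overlay matches at about (148,231), and the body housing is low enough for the gripper to clear. Moving over the knob at the current height.

Call:
move_arm --series '[{"claw": 100, "travel": [2.23, -2.74, 0], "twist": 0}, {"claw": 100, "travel": [2.23, -2.74, 0], "twist": 0}, {"claw": 100, "travel": [2.23, -2.74, 0], "twist": 0}, {"claw": 100, "travel": [2.23, -2.74, 0], "twist": 0}, {"claw": 100, "travel": [2.23, -2.74, 0], "twist": 0}]'

```text
time_s: 0.72
ee_pos: [0.2621, -0.425, 0.2457]
tool_rot: [3.141, -0.0, 0.326]
contact_force: [0.9, 0.3, -0.8]
finger_gap: 0.0924
gripper_force: 0.0
```

Call:
move_arm --series '[{"claw": 100, "travel": [2.23, -2.74, 0], "twist": 0}, {"claw": 100, "travel": [2.23, -2.74, 0], "twist": 0}, {"claw": 100, "travel": [2.23, -2.74, 0], "twist": 0}, {"claw": 100, "travel": [2.23, -2.74, 0], "twist": 0}, {"claw": 100, "travel": [2.23, -2.74, 0], "twist": 0}]'

```text
time_s: 1.13
ee_pos: [0.3238, -0.2596, 0.2459]
tool_rot: [3.141, -0.0, 0.326]
contact_force: [2.2, 0.2, 1.1]
finger_gap: 0.0918
gripper_force: 0.0
```

Call:
move_arm --series '[{"claw": 100, "travel": [2.23, -2.74, 0], "twist": 0}, {"claw": 100, "travel": [2.23, -2.74, 0], "twist": 0}, {"claw": 100, "travel": [2.23, -2.74, 0], "twist": 0}, {"claw": 100, "travel": [2.23, -2.74, 0], "twist": 0}, {"claw": 100, "travel": [2.23, -2.74, 0], "twist": 0}]'

```text
time_s: 1.55
ee_pos: [0.3857, -0.0941, 0.246]
tool_rot: [3.141, -0.001, 0.326]
contact_force: [1.4, -1.5, 0.3]
finger_gap: 0.0919
gripper_force: 0.0
```

Call:
move_arm --series '[{"claw": 100, "travel": [2.23, -2.74, 0], "twist": 0}, {"claw": 100, "travel": [2.23, -2.74, 0], "twist": 0}, {"claw": 100, "travel": [2.23, -2.74, 0], "twist": 0}, {"claw": 100, "travel": [2.23, -2.74, 0], "twist": 0}, {"claw": 100, "travel": [2.23, -2.74, 0], "twist": 0}]'

```text
time_s: 1.97
ee_pos: [0.4475, 0.0714, 0.2459]
tool_rot: [3.141, -0.001, 0.325]
contact_force: [0.1, -1.1, -0.5]
finger_gap: 0.0918
gripper_force: 0.0
```

Call:
move_arm --series '[{"claw": 100, "travel": [2.23, -2.74, 0], "twist": 0}, {"claw": 100, "travel": [2.23, -2.74, 0], "twist": 0}, {"claw": 100, "travel": [2.23, -2.74, 0], "twist": 0}, {"claw": 100, "travel": [2.23, -2.74, 0], "twist": 0}, {"claw": 100, "travel": [2.23, -2.74, 0], "twist": 0}]'

```text
time_s: 2.38
ee_pos: [0.5095, 0.2368, 0.2457]
tool_rot: [3.141, -0.0, 0.325]
contact_force: [1.2, -1.4, 0.3]
finger_gap: 0.0916
gripper_force: 0.0
```

Call:
move_arm --series '[{"claw": 100, "travel": [0, 0, 0], "twist": -7.1}, {"claw": 100, "travel": [0, 0, 0], "twist": -7.1}, {"claw": 100, "travel": [0, 0, 0], "twist": -7.1}, {"claw": 100, "travel": [0, 0, 0], "twist": -7.1}, {"claw": 100, "travel": [0, 0, 0], "twist": -7.1}]'

```text
time_s: 2.8
ee_pos: [0.509, 0.2353, 0.2456]
tool_rot: [3.142, 0.0, 0.952]
contact_force: [-0.3, -0.3, 0.2]
finger_gap: 0.0921
gripper_force: 0.0
```

Call:
move_arm --series '[{"claw": 100, "travel": [0, 0, 0], "twist": -7.1}, {"claw": 100, "travel": [0, 0, 0], "twist": -7.1}, {"claw": 100, "travel": [0, 0, 0], "twist": -7.1}, {"claw": 100, "travel": [0, 0, 0], "twist": -7.1}, {"claw": 100, "travel": [0, 0, 0], "twist": -7.1}]'

```text
time_s: 3.22
ee_pos: [0.5091, 0.235, 0.2457]
tool_rot: [3.141, 0.0, 1.571]
contact_force: [0.1, 0.3, -0.0]
finger_gap: 0.0918
gripper_force: 0.0
```

Call:
move_arm --series '[{"claw": 100, "travel": [0, 0, 0], "twist": -7.1}, {"claw": 100, "travel": [0, 0, 0], "twist": -7.1}, {"claw": 100, "travel": [0, 0, 0], "twist": -7.1}, {"claw": 100, "travel": [0, 0, 0], "twist": -7.1}, {"claw": 100, "travel": [0, 0, 0], "twist": -7.1}]'

```text
time_s: 3.63
ee_pos: [0.5091, 0.235, 0.2457]
tool_rot: [-3.142, 0.0, 2.19]
contact_force: [0.1, 0.5, 0.0]
finger_gap: 0.0919
gripper_force: 0.0
```

Call:
move_arm --series '[{"claw": 100, "travel": [0, 0, 0], "twist": -7.1}, {"claw": 100, "travel": [0, 0, 0], "twist": -7.1}, {"claw": 100, "travel": [0, 0, 0], "twist": -7.1}, {"claw": 100, "travel": [0, 0, 0], "twist": -7.1}, {"claw": 100, "travel": [0, 0, 0], "twist": -7.1}]'

```text
time_s: 4.05
ee_pos: [0.5091, 0.235, 0.2457]
tool_rot: [-3.141, 0.0, 2.81]
contact_force: [-0.1, 0.1, 0.2]
finger_gap: 0.092
gripper_force: 0.0
```

```bash
python3 - <<'E'
from h import *
f=grab('wrist','w1.png')
a=cv2.convertScaleAbs(f['image'],alpha=1.6,beta=20)
k=.5078+.2355j
for c in (0.2,):
    for z,L in [(.136,[(-.022,-.007),(.022,-.007),(.022,.007),(-.022,.007)]),(.1,[(0,-.008),(.04,-.008),(.04,.008),(0,.008)])]:
        pts=[proj(f,[w.real,w.imag,z]) for w in [k+np.exp(1j*(-.0677-c))*(x+1j*y) for x,y in L]]
        cv2.polylines(a,[np.int32(pts)],True,(0,0,255),1)
cv2.imwrite('pics/w1.png',a)
E
```

```text
(no output)
```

View pics/w1.png

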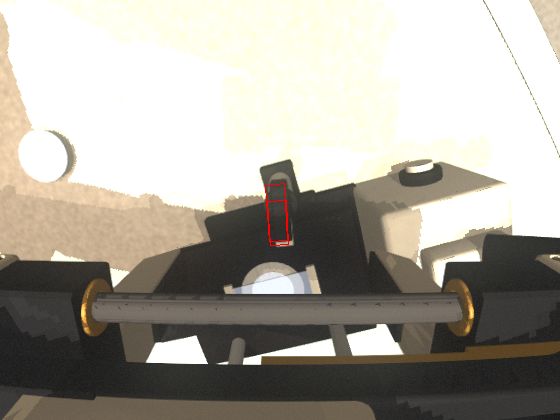

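The wrist view shows the clamp around (262–292, 160–245), but the overlay is cluttered. I'll zoom in without it.

```bash
python3 - <<'E'
from h import *
f=grab('wrist')
a=f['image'][145:260,220:340]
a=cv2.resize(a,None,fx=5,fy=5,interpolation=cv2.INTER_CUBIC); a=cv2.convertScaleAbs(a,alpha=2.5,beta=20)
cv2.imwrite('pics/w2.png',a)
k=.5078+.2355j
for z,L in [(.136,[(-.022,-.007),(.022,-.007),(.022,.007),(-.022,.007)]),(.1,[(.04,-.008),(.04,.008)])]:
    print([np.round((proj(f,[w.real,w.imag,z])-[220,145])*5) for w in [k+np.exp(1j*(-.0677-.2))*(x+1j*y) for x,y in L]])
E
```

```text
[array([230., 199.]), array([248., 480.]), array([339., 476.]), array([325., 194.])]
[array([253., 501.]), array([343., 497.])]
```

View pics/w2.png

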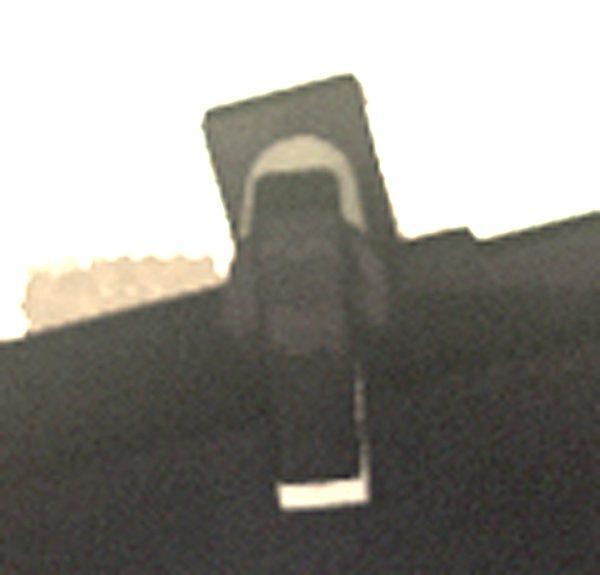

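```bash
python3 - <<'E'
from h import *
f=grab('wrist'); g=lambda u,v,z:on(f,220+u/5,145+v/5,z)[:2]
tip=(g(282,510,.1)+g(370,502,.1))/2; ne=(g(255,172,.104)+g(340,172,.104))/2; fr=g(357,476,.136)
print('tip',tip,'near end',ne,'len',np.linalg.norm(tip-ne),'yaw',np.arctan2(*(tip-ne)[::-1]))
y=np.arctan2(*(tip-ne)[::-1]); d=np.array([np.cos(y),np.sin(y)])
print('axis', (tip-.04*d+ne+.022*d)/2, 'fr exp', (tip-.04*d+ne+.022*d)/2+.022*d+.007*np.array([-d[1],d[0]]), fr, fr*0+observe()['ee_pos'][:2])
E
```

```text
tip [0.54891575 0.22901396] near end [0.4899654  0.24403371] len 0.0608336873527328 yaw -0.24947845468950672
axis [0.5107192  0.23874592] fr exp [0.5337664  0.24009744] [0.53167044 0.23901823] [0.50907423 0.23504555]
```

Call:
move_arm --series '[{"claw": 100, "travel": [0, 0.25, 2.9], "twist": -4.8}, {"claw": 100, "travel": [0, 0, 2.9], "twist": 0}, {"claw": 100, "travel": [0, 0, 2.9], "twist": 0}, {"claw": 100, "travel": [0, 0, 2.8], "twist": 0}, {"claw": 100, "travel": [0, 0, 0], "twist": 0}]'

```text
time_s: 4.62
ee_pos: [0.5079, 0.2352, 0.126]
tool_rot: [-3.136, -0.005, 2.883]
contact_force: [-1.8, -1.0, -0.6]
finger_gap: 0.0918
gripper_force: 0.0
```

Call:
move_arm --newtons 20 --series '[{"claw": 0, "travel": [0, 0, 0], "twist": 0}, {"claw": 0, "travel": [0, 0, 0], "twist": 0}, {"claw": 0, "travel": [0, 0, 0], "twist": 0}, {"claw": 0, "travel": [0, 0, 0], "twist": 0}, {"claw": 0, "travel": [0, 0, 0], "twist": 0}]'

```text
time_s: 5.03
ee_pos: [0.5104, 0.2379, 0.132]
tool_rot: [3.141, 0.002, 2.887]
contact_force: [-0.6, 0.4, -0.2]
finger_gap: 0.0629
gripper_force: 0.0
```

Call:
move_arm --series '[{"claw": 0, "travel": [0, 0, 0], "twist": 0}, {"claw": 0, "travel": [0, 0, 0], "twist": 0}, {"claw": 0, "travel": [0, 0, 0], "twist": 0}, {"claw": 0, "travel": [0, 0, 0], "twist": 0}, {"claw": 0, "travel": [0, 0, 0], "twist": 0}]'

```text
time_s: 5.45
ee_pos: [0.5098, 0.2376, 0.1307]
tool_rot: [-3.142, -0.0, 2.888]
contact_force: [-0.2, 0.4, -0.2]
finger_gap: 0.0295
gripper_force: 0.0
```

Call:
move_arm --series '[{"claw": 0, "travel": [0, 0, 0], "twist": 0}, {"claw": 0, "travel": [0, 0, 0], "twist": 0}, {"claw": 0, "travel": [0, 0, 0], "twist": 0}, {"claw": 0, "travel": [0, 0, 0], "twist": 0}, {"claw": 0, "travel": [0, 0, 0], "twist": 0}]'

```text
time_s: 5.87
ee_pos: [0.5099, 0.2378, 0.1307]
tool_rot: [3.141, -0.0, 2.888]
contact_force: [0.4, 1.6, -1.3]
finger_gap: 0.014
gripper_force: 19.9
```

Call:
move_arm --series '[{"claw": 0, "travel": [0, 0, 0], "twist": 6}, {"claw": 0, "travel": [0, 0, 0], "twist": 6}, {"claw": 0, "travel": [0, 0, 0], "twist": 6}, {"claw": 0, "travel": [0, 0, 0], "twist": 6}, {"claw": 0, "travel": [0, 0, 0], "twist": 6}]'

```text
time_s: 6.28
ee_pos: [0.5099, 0.2378, 0.1307]
tool_rot: [3.141, -0.0, 2.359]
contact_force: [0.0, 1.3, -2.2]
finger_gap: 0.0141
gripper_force: 19.9
```

Call:
move_arm --series '[{"claw": 0, "travel": [0, 0, 0], "twist": 6}, {"claw": 0, "travel": [0, 0, 0], "twist": 6}, {"claw": 0, "travel": [0, 0, 0], "twist": 6}, {"claw": 0, "travel": [0, 0, 0], "twist": 6}, {"claw": 0, "travel": [0, 0, 0], "twist": 6}]'

```text
time_s: 6.7
ee_pos: [0.5097, 0.2378, 0.1307]
tool_rot: [3.142, -0.0, 1.836]
contact_force: [0.9, 0.5, -1.7]
finger_gap: 0.0139
gripper_force: 19.9
```

Call:
move_arm --series '[{"claw": 0, "travel": [0, 0, 0], "twist": 4}, {"claw": 0, "travel": [0, 0, 0], "twist": 4}, {"claw": 0, "travel": [0, 0, 0], "twist": 0}, {"claw": 0, "travel": [0, 0, 0], "twist": 0}]'

```text
time_s: 7.03
ee_pos: [0.5097, 0.2377, 0.1307]
tool_rot: [3.142, 0.0, 1.703]
contact_force: [0.7, 1.2, -2.4]
finger_gap: 0.0136
gripper_force: 20.0
```

```bash
python3 - <<'E'
from h import *
s=observe(); print(s['tool_rot'],s['ft_torque'],s['contact_force'],s['joint_pos'])
E
```

```text
[3.14156084e+00 8.78145632e-05 1.70340469e+00] [ 0.31645667 -0.20203046 -0.06430519] [ 0.68699205  1.16068603 -2.44948796] [-0.00225853  0.57712187 -0.75790203  1.81487595  0.48180123  0.94343536
 -0.83804163]
```

Call:
move_arm --series '[{"claw": 0, "travel": [0, 0, 0], "twist": 2}, {"claw": 0, "travel": [0, 0, 0], "twist": 2}, {"claw": 0, "travel": [0, 0, 0], "twist": 1}, {"claw": 0, "travel": [0, 0, 0], "twist": 0}, {"claw": 0, "travel": [0, 0, 0], "twist": 0}]'

```text
time_s: 7.45
ee_pos: [0.5097, 0.2378, 0.1307]
tool_rot: [-3.141, -0.0, 1.616]
contact_force: [1.4, 1.4, -1.9]
finger_gap: 0.0142
gripper_force: 19.9
```

Call:
move_arm --series '[{"claw": 40, "travel": [0, 0, 0], "twist": 0}, {"claw": 40, "travel": [0, 0, 0], "twist": 0}, {"claw": 40, "travel": [0, 0, 0], "twist": 0}, {"claw": 40, "travel": [0, 0, 0], "twist": 0}, {"claw": 40, "travel": [0, 0, 0], "twist": 0}]'

```text
time_s: 7.87
ee_pos: [0.5099, 0.2375, 0.1307]
tool_rot: [3.142, 0.0, 1.614]
contact_force: [0.2, -0.7, -0.1]
finger_gap: 0.0363
gripper_force: 0.0
```

Call:
move_arm --series '[{"claw": 40, "travel": [0, 0, -2], "twist": 0}, {"claw": 40, "travel": [0, 0, -3], "twist": 0}, {"claw": 80, "travel": [0, 0, -4], "twist": 0}, {"claw": 100, "travel": [0, 0, -2.5], "twist": 0}, {"claw": 100, "travel": [0, 0, 0], "twist": 0}]'

```text
time_s: 8.28
ee_pos: [0.5117, 0.2397, 0.2514]
tool_rot: [3.134, -0.004, 1.614]
contact_force: [-0.4, 0.7, 0.2]
finger_gap: 0.0521
gripper_force: 0.0
```

```bash
python3 - <<'E'
from h import *
f=grab('top','top1.png'); s=observe(); print(s['tool_rot'],s['ee_pos'])
E
```

```text
[ 3.13656546e+00 -2.03178108e-03  1.61367566e+00] [0.5110222  0.23869691 0.24874242]
```

Call:
move_arm --series '[{"claw": 100, "travel": [-3.25, 0.12, 0], "twist": 0}, {"claw": 100, "travel": [-3.25, 0.12, 0], "twist": 0}, {"claw": 100, "travel": [-3.25, 0.12, 0], "twist": 0}, {"claw": 100, "travel": [-3.25, 0.12, 0], "twist": 0}, {"claw": 100, "travel": [-3.25, 0.12, 0], "twist": 0}]'

```text
time_s: 8.75
ee_pos: [0.5221, 0.0736, 0.2447]
tool_rot: [-3.14, 0.001, 1.614]
contact_force: [0.5, -0.2, 1.1]
finger_gap: 0.089
gripper_force: 0.0
```

Call:
move_arm --series '[{"claw": 100, "travel": [-3.25, 0.12, 0], "twist": 0}, {"claw": 100, "travel": [-3.25, 0.12, 0], "twist": 0}, {"claw": 100, "travel": [-3.25, 0.12, 0], "twist": 0}, {"claw": 100, "travel": [-3.25, 0.12, 0], "twist": 0}, {"claw": 100, "travel": [-3.25, 0.12, 0], "twist": 0}]'

```text
time_s: 9.17
ee_pos: [0.535, -0.0884, 0.2447]
tool_rot: [-3.14, 0.0, 1.614]
contact_force: [1.3, 0.1, 0.2]
finger_gap: 0.0918
gripper_force: 0.0
```

Call:
move_arm --series '[{"claw": 100, "travel": [-3.25, 0.12, 0], "twist": 0}, {"claw": 100, "travel": [-3.25, 0.12, 0], "twist": 0}, {"claw": 100, "travel": [-3.25, 0.12, 0], "twist": 0}, {"claw": 100, "travel": [-3.25, 0.12, 0], "twist": 0}, {"claw": 100, "travel": [-3.25, 0.12, 0], "twist": 0}]'

```text
time_s: 9.58
ee_pos: [0.548, -0.2504, 0.2445]
tool_rot: [-3.14, -0.0, 1.614]
contact_force: [0.8, 0.3, -0.0]
finger_gap: 0.092
gripper_force: 0.0
```

Call:
move_arm --series '[{"claw": 100, "travel": [0, 0, 0], "twist": -6.7}, {"claw": 100, "travel": [0, 0, 0], "twist": -6.7}, {"claw": 100, "travel": [0, 0, 0], "twist": -6.7}, {"claw": 100, "travel": [0, 0, 0], "twist": 0}, {"claw": 100, "travel": [0, 0, 0], "twist": 0}]'

```text
time_s: 10.0
ee_pos: [0.5482, -0.2487, 0.2447]
tool_rot: [-3.141, -0.001, 1.961]
contact_force: [0.6, 0.5, 0.4]
finger_gap: 0.0921
gripper_force: 0.0
```

```bash
python3 - <<'E'
from h import *
s=observe(); print(s['tool_rot'],s['ee_pos'])
f=grab('wrist'); im=cv2.convertScaleAbs(f['image'],alpha=1.4,beta=10); cv2.imwrite('pics/w3.png',im)
y=1.966; d=np.array([np.cos(y),np.sin(y)]); n=np.array([-d[1],d[0]]); o=np.array([.5493,-.2471])
for x,yy,z in [(25,18,.085),(25,-18,.085),(-25,18,.085),(-25,-18,.085),(70,0,.06)]:
    q=o+d*x/1000+n*yy/1000; print((x,yy),proj(f,[*q,z]))
E
```

```text
[-3.14059066e+00 -1.33645482e-03  1.96102296e+00] [ 0.54824249 -0.24869468  0.24467223]
(25, 18) [257.25563738 170.3690533 ]
(25, -18) [298.63947283 170.20291955]
(-25, 18) [258.3459519  224.91598999]
(-25, -18) [297.92008262 224.76398396]
(70, 0) [277.70949972 116.65037969]
```

View pics/w3.png

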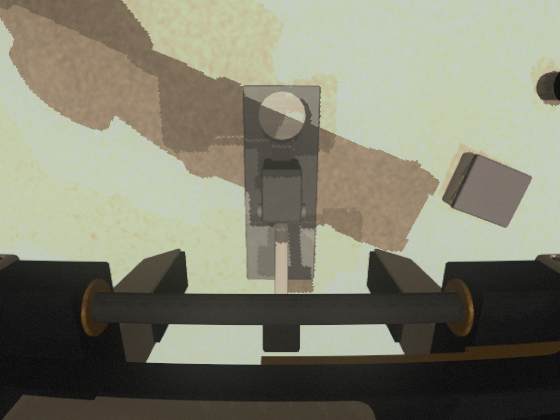

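The wrist view shows the jack square in the jaws, with its saddle at (282,115) and block at (263–301, 170–222). It sits about 4 px to the right of my prediction. Descending and gripping.

Call:
move_arm --series '[{"claw": 100, "travel": [0.1, 0.35, 3.9], "twist": 0}, {"claw": 100, "travel": [0, 0, 3.9], "twist": 0}, {"claw": 100, "travel": [0, 0, 3.9], "twist": 0}, {"claw": 100, "travel": [0, 0, 3.9], "twist": 0}, {"claw": 100, "travel": [0, 0, 2.0], "twist": 0}]'

```text
time_s: 10.47
ee_pos: [0.5491, -0.2459, 0.0652]
tool_rot: [-3.137, -0.003, 1.961]
contact_force: [-1.0, -0.4, 1.0]
finger_gap: 0.0922
gripper_force: 0.0
```

Call:
move_arm --newtons 40 --series '[{"claw": 0, "travel": [0, 0, 0.9], "twist": 0}, {"claw": 0, "travel": [0, 0, 0], "twist": 0}, {"claw": 0, "travel": [0, 0, 0], "twist": 0}, {"claw": 0, "travel": [0, 0, 0], "twist": 0}, {"claw": 0, "travel": [0, 0, 0], "twist": 0}]'

```text
time_s: 10.88
ee_pos: [0.5529, -0.2467, 0.0627]
tool_rot: [3.139, 0.002, 1.964]
contact_force: [0.3, -0.7, 0.4]
finger_gap: 0.0632
gripper_force: 0.0
```

Call:
move_arm --series '[{"claw": 0, "travel": [0, 0, 0], "twist": 0}, {"claw": 0, "travel": [0, 0, 0], "twist": 0}, {"claw": 0, "travel": [0, 0, 0], "twist": 0}, {"claw": 0, "travel": [0, 0, 0], "twist": 0}, {"claw": 0, "travel": [0, 0, 0], "twist": 0}]'

```text
time_s: 11.3
ee_pos: [0.5517, -0.2466, 0.0611]
tool_rot: [3.142, 0.0, 1.964]
contact_force: [-1.0, 0.1, 3.7]
finger_gap: 0.0359
gripper_force: 40.0
```

```bash
python3 - <<'E'
from h import *
s=observe(); print(s['tool_rot'],s['ee_pos'],s['contact_force'],s['finger_gap'])
f=grab('top'); im=f['image']
a=cv2.convertScaleAbs(cv2.resize(im[150:250,125:240],None,fx=3.45,fy=3.45,interpolation=cv2.INTER_CUBIC),alpha=1.8,beta=20)
b=cv2.convertScaleAbs(cv2.resize(im[150:250,290:405],None,fx=3.45,fy=3.45,interpolation=cv2.INTER_CUBIC),alpha=1.8,beta=20)
cv2.imwrite('pics/crop3.png',np.hstack([a,b]))
E
```

```text
[3.14151465e+00 3.48808109e-04 1.96415298e+00] [ 0.55167673 -0.24655533  0.06105664] [-0.98837567  0.09066861  3.65522696] 0.03585128756498953
```

View pics/crop3.png

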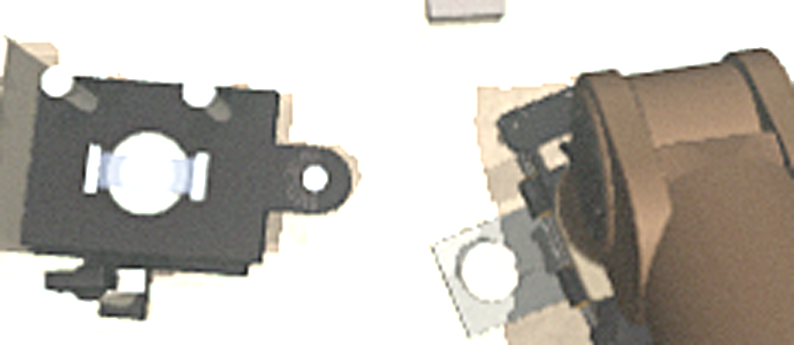

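The left crop shows the toe swung about 90° clear and the stage down. On the right, the saddle is at (316.7,228.3), within about 2 mm of what the gripper pose predicts. Lifting, turning to line up with the stand, and carrying to the pre-place point.

Call:
move_arm --series '[{"claw": 0, "travel": [0, 0, -0.5], "twist": 0}, {"claw": 0, "travel": [0, 0, -1], "twist": 0}, {"claw": 0, "travel": [0, 0, -0.5], "twist": 0}, {"claw": 0, "travel": [0, 0, 0], "twist": 0}, {"claw": 0, "travel": [0, 0, 0], "twist": 3.2}]'

```text
time_s: 11.77
ee_pos: [0.5516, -0.2466, 0.081]
tool_rot: [3.141, 0.0, 1.909]
contact_force: [-0.2, -0.1, -9.9]
finger_gap: 0.0361
gripper_force: 40.0
```

Call:
move_arm --series '[{"claw": 0, "travel": [0, 0, 0], "twist": 5.2}, {"claw": 0, "travel": [0, 0, 0], "twist": 6}, {"claw": 0, "travel": [0, 0, 0], "twist": 6}, {"claw": 0, "travel": [0, 0, 0], "twist": 4}, {"claw": 0, "travel": [0, 0, 0], "twist": 2}]'

```text
time_s: 12.18
ee_pos: [0.5514, -0.2463, 0.0806]
tool_rot: [-3.141, -0.0, 1.5]
contact_force: [-0.5, -0.1, -8.4]
finger_gap: 0.0363
gripper_force: 40.0
```

Call:
move_arm --series '[{"claw": 0, "travel": [1, 0.1, 0], "twist": 0}, {"claw": 0, "travel": [2, 0.17, 0], "twist": 0}, {"claw": 0, "travel": [2.5, 0.22, 0], "twist": 0}, {"claw": 0, "travel": [2.5, 0.22, 0], "twist": 0}, {"claw": 0, "travel": [2.5, 0.22, 0], "twist": 0}]'

```text
time_s: 12.6
ee_pos: [0.5678, -0.1402, 0.0806]
tool_rot: [-3.141, -0.001, 1.506]
contact_force: [0.7, 0.3, -8.3]
finger_gap: 0.0357
gripper_force: 40.0
```

Call:
move_arm --series '[{"claw": 0, "travel": [2.5, 0.22, 0], "twist": 0}, {"claw": 0, "travel": [2.3, 0.2, 0], "twist": 0}, {"claw": 0, "travel": [1.5, 0.12, 0], "twist": 0}, {"claw": 0, "travel": [0.5, 0.04, 0], "twist": 0}, {"claw": 0, "travel": [0, 0, 0], "twist": 0}]'

```text
time_s: 13.02
ee_pos: [0.5783, -0.0718, 0.0808]
tool_rot: [3.141, -0.001, 1.509]
contact_force: [-0.2, -0.4, -8.9]
finger_gap: 0.0357
gripper_force: 40.0
```

Call:
move_arm --series '[{"claw": 0, "travel": [0, 0, 0.8], "twist": 0}, {"claw": 0, "travel": [0, 0, 0.6], "twist": 0}, {"claw": 0, "travel": [0, 0, 0.35], "twist": 0}, {"claw": 0, "travel": [0, 0, 0], "twist": 0}, {"claw": 0, "travel": [0, 0, 0], "twist": 0}]'

```text
time_s: 13.43
ee_pos: [0.5778, -0.0757, 0.0626]
tool_rot: [-3.14, 0.0, 1.503]
contact_force: [-0.4, 0.0, -8.6]
finger_gap: 0.0357
gripper_force: 40.0
```

```bash
python3 - <<'E'
from h import *
s=observe(); print(s['tool_rot'],s['ee_pos'],s['contact_force'],s['finger_gap'])
f=grab('top'); g=grab('side')
y=s['tool_rot'][2]; q=s['ee_pos'][:2]+.07*np.array([np.cos(y),np.sin(y)]); print('saddle exp',q)
p=proj(f,[*q,.062]); print(p)
im=f['image'][170:240,195:310]; a=cv2.convertScaleAbs(cv2.resize(im,None,fx=3.45,fy=3.45,interpolation=cv2.INTER_CUBIC),alpha=1.8,beta=20)
u,v=map(int,proj(g,[*q,.06])); print(u,v)
b=g['image'][v-40:v+90,u-70:u+100]; b=cv2.convertScaleAbs(cv2.resize(b,(397,304),interpolation=cv2.INTER_CUBIC),alpha=1.8,beta=20)
c=np.zeros((304,794,3),np.uint8); c[:a.shape[0],:a.shape[1]]=a; c[:,397:]=b; cv2.imwrite('pics/crop4.png',c)
# circle detection of bright saddle
m=(f['image'].min(2)>0).astype(np.uint8)
gr=cv2.GaussianBlur(cv2.resize(cv2.cvtColor(f['image'],cv2.COLOR_BGR2GRAY)[170:250,195:330],None,fx=4,fy=4,interpolation=cv2.INTER_CUBIC),(5,5),0)
cs=cv2.HoughCircles(gr,cv2.HOUGH_GRADIENT,1,20,param1=80,param2=15,minRadius=25,maxRadius=45)
if cs is not None:
    for x,yv,r in cs[0][:6]: print(195+x/4,170+yv/4,r/4,on(f,195+x/4,170+yv/4,.062))
E
```

```text
[-3.14045990e+00  1.95589096e-04  1.50272488e+00] [ 0.57780969 -0.07565499  0.06261511] [-0.3939698   0.03233254 -8.60612154] 0.035749045460038806
saddle exp [ 0.58257101 -0.00581711]
[248.97558069 205.26902689]
265 204
217.375 202.125 9.9 [0.59033371 0.07664621 0.062     ]
249.125 206.125 7.775 [ 0.58032705 -0.00624257  0.062     ]
251.875 216.125 8.575 [ 0.55423201 -0.01378767  0.062     ]
```

View pics/crop4.png

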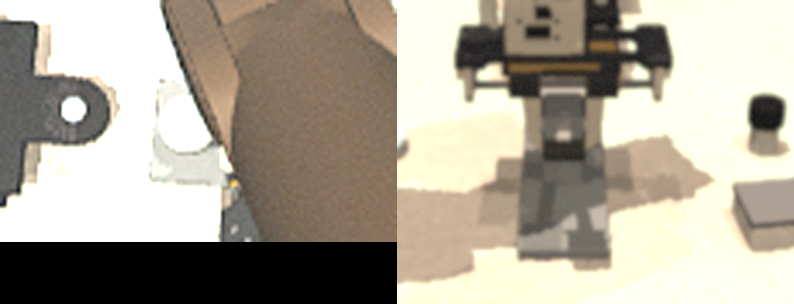

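The top crop shows the saddle at (249.1,206.1) and the boss at (216,201.6). The side crop shows the jack level just above the bench. Sliding in 81.5 mm.

Call:
move_arm --series '[{"claw": 0, "travel": [0.5, 0, 0], "twist": 0}, {"claw": 0, "travel": [1, 0.01, 0], "twist": 0}, {"claw": 0, "travel": [1.4, 0.01, 0], "twist": 0}, {"claw": 0, "travel": [1.6, 0.01, 0], "twist": 0}, {"claw": 0, "travel": [1.6, 0.02, 0], "twist": 0}]'

```text
time_s: 13.95
ee_pos: [0.583, -0.0114, 0.0635]
tool_rot: [3.141, -0.001, 1.505]
contact_force: [1.2, 0.4, -8.9]
finger_gap: 0.0358
gripper_force: 40.0
```

Call:
move_arm --series '[{"claw": 0, "travel": [1, 0.01, 0], "twist": 0}, {"claw": 0, "travel": [0.7, 0.01, 0], "twist": 0}, {"claw": 0, "travel": [0.35, 0, 0], "twist": 0}, {"claw": 0, "travel": [0, 0, 0], "twist": 0}, {"claw": 0, "travel": [0, 0, 0.1], "twist": 0}]'

```text
time_s: 14.37
ee_pos: [0.5845, 0.0058, 0.0622]
tool_rot: [3.141, 0.001, 1.503]
contact_force: [0.6, -0.5, -8.6]
finger_gap: 0.036
gripper_force: 40.0
```

Call:
move_arm --series '[{"claw": 0, "travel": [0, 0, 0.1], "twist": 0}, {"claw": 0, "travel": [0, 0, 0], "twist": 0}, {"claw": 0, "travel": [0, 0, 0], "twist": 0}]'

```text
time_s: 14.62
ee_pos: [0.5844, 0.0055, 0.0611]
tool_rot: [-3.141, 0.0, 1.503]
contact_force: [0.1, -0.1, -9.1]
finger_gap: 0.0361
gripper_force: 40.0
```

```bash
python3 - <<'E'
from h import *
s=observe(); print(s['tool_rot'],s['ee_pos'],s['contact_force'],s['finger_gap'])
y=s['tool_rot'][2]; q=s['ee_pos'][:2]+.07*np.array([np.cos(y),np.sin(y)]); print('saddle in top coords',q-[.0023,.0004],'want .5865 .0751')
E
```

```text
[-3.14148306e+00  4.10453357e-04  1.50260016e+00] [0.58440284 0.00553444 0.06109733] [ 0.14218945 -0.10006996 -9.06202828] 0.0360505579068483
saddle in top coords [0.58687287 0.07497173] want .5865 .0751
```

Call:
move_arm --series '[{"claw": 0, "travel": [0, 0, 0.1], "twist": 0}, {"claw": 0, "travel": [0, 0, 0.05], "twist": 0}, {"claw": 0, "travel": [0, 0, 0], "twist": 0}, {"claw": 0, "travel": [0, 0, 0], "twist": 0}]'

```text
time_s: 14.95
ee_pos: [0.5844, 0.0056, 0.061]
tool_rot: [3.141, 0.001, 1.503]
contact_force: [-6.6, -3.2, 9.4]
finger_gap: 0.0359
gripper_force: 40.0
```

Contact with the bench is made, so I release, rise and close.

Call:
move_arm --series '[{"claw": 100, "travel": [0, 0, 0], "twist": 0}, {"claw": 100, "travel": [0, 0, 0], "twist": 0}, {"claw": 100, "travel": [0, 0, 0], "twist": 0}, {"claw": 100, "travel": [0, 0, 0], "twist": 0}, {"claw": 100, "travel": [0, 0, 0], "twist": 0}]'

```text
time_s: 15.37
ee_pos: [0.5847, 0.0066, 0.0599]
tool_rot: [3.141, -0.0, 1.504]
contact_force: [0.3, 0.3, -0.8]
finger_gap: 0.0646
gripper_force: 0.0
```

Call:
move_arm --series '[{"claw": 100, "travel": [0, 0, -1.5], "twist": 0}, {"claw": 100, "travel": [0, 0, -3], "twist": 0}, {"claw": 100, "travel": [0, 0, -3], "twist": 0}, {"claw": 100, "travel": [0, 0, -3], "twist": 0}, {"claw": 100, "travel": [0, 0, -3], "twist": 0}]'

```text
time_s: 15.78
ee_pos: [0.5842, 0.0066, 0.1961]
tool_rot: [-3.141, -0.0, 1.504]
contact_force: [0.7, -0.5, 0.2]
finger_gap: 0.0913
gripper_force: 0.0
```

Call:
move_arm --series '[{"claw": 0, "travel": [-3, 0, 0], "twist": 0}, {"claw": 0, "travel": [-3, 0, 0], "twist": 0}, {"claw": 0, "travel": [-3, 0, 0], "twist": 0}, {"claw": 0, "travel": [-3, 0, 0], "twist": 0}, {"claw": 0, "travel": [0, 0, 0], "twist": 0}]'

```text
time_s: 16.2
ee_pos: [0.5756, -0.1214, 0.1941]
tool_rot: [-3.141, 0.004, 1.495]
contact_force: [-0.2, -1.0, -1.2]
finger_gap: 0.0628
gripper_force: 0.0
```

Call:
move_arm --series '[{"claw": 0, "travel": [0, 0, 0], "twist": 0}, {"claw": 0, "travel": [0, 0, 0], "twist": 0}, {"claw": 0, "travel": [0, 0, 0], "twist": 0}, {"claw": 0, "travel": [0, 0, 0], "twist": 0}, {"claw": 0, "travel": [0, 0, 0], "twist": 0}]'

```text
time_s: 16.62
ee_pos: [0.5765, -0.1121, 0.1948]
tool_rot: [3.141, -0.0, 1.506]
contact_force: [0.5, -0.0, -0.3]
finger_gap: 0.0296
gripper_force: 0.0
```

```bash
python3 - <<'E'
from h import *
s=observe(); print(s['tool_rot'],s['ee_pos'],s['contact_force'],s['finger_gap'])
f=grab('top'); g=grab('side')
im=f['image'][160:250,195:310]; a=cv2.convertScaleAbs(cv2.resize(im,None,fx=3.45,fy=3.45,interpolation=cv2.INTER_CUBIC),alpha=1.8,beta=20)
b=g['image'][140:290,190:365]; b=cv2.convertScaleAbs(cv2.resize(b,(397,340),interpolation=cv2.INTER_CUBIC),alpha=1.8,beta=20)
c=np.zeros((340,794,3),np.uint8); c[:a.shape[0],:397]=a[:,:397]; c[:,397:]=b; cv2.imwrite('pics/crop5.png',c)
for n,x,z in [('hp',-.117,.116),('bl',0,.085),('front',.1,.012),('sad',.07,.06)]:
  q=np.array([.5892,.0754])-(.07-x)*np.array([.068,.9977]); print(n,q,(proj(f,[*q,z])-[195,160])*3.45,(proj(g,[*q,z])-[190,140])*2.267+[397,0])
E
```

```text
[ 3.14147744e+00 -2.90588625e-04  1.50567629e+00] [ 0.57654246 -0.11205194  0.19479635] [ 0.45751503 -0.04845272 -0.33955247] 0.02963571081893787
hp [ 0.576484  -0.1111699] [328.27423538 154.68605272] [569.93994473 150.11287569]
bl [0.58444  0.005561] [168.70582081 149.12137046] [568.92912076 119.94471757]
front [0.59124  0.105331] [ 50.13490107 153.49859822] [568.22353843 135.34629915]
sad [0.5892 0.0754] [ 79.17685475 147.22207593] [568.43358045 110.43065646]
```

View pics/crop5.png

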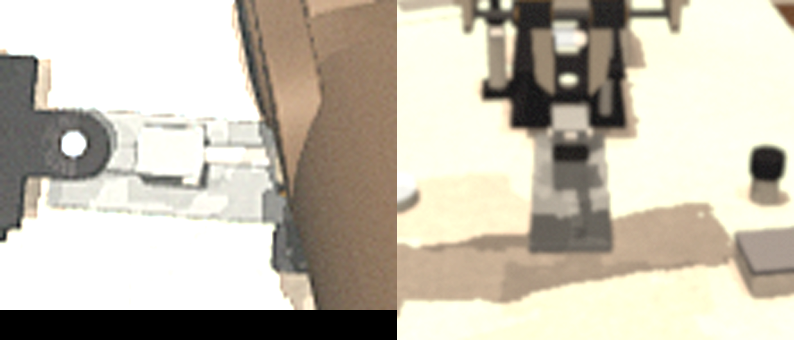

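The crops show the jack square under the tab. The block is at (170,153) and the front edge at col 48, both matching prediction. Now lowering onto the handle pad.

Call:
move_arm --series '[{"claw": 0, "travel": [-0.4, 0, 1], "twist": 0}, {"claw": 0, "travel": [0, 0, 1.5], "twist": 0}, {"claw": 0, "travel": [0, 0, 1.5], "twist": 0}, {"claw": 0, "travel": [0, 0, 0.8], "twist": 0}, {"claw": 0, "travel": [0, 0, 0], "twist": 0}]'

```text
time_s: 17.13
ee_pos: [0.5747, -0.1175, 0.1444]
tool_rot: [-3.138, -0.0, 1.504]
contact_force: [-0.4, 0.5, -0.1]
finger_gap: 0.0004
gripper_force: 0.0
```

Call:
move_arm --series '[{"claw": 0, "travel": [0, 0, 0.5], "twist": 0}, {"claw": 0, "travel": [0, 0, 0.5], "twist": 0}, {"claw": 0, "travel": [0, 0, 0.5], "twist": 0}, {"claw": 0, "travel": [0, 0, 0.5], "twist": 0}, {"claw": 0, "travel": [0, 0, 0.5], "twist": 0}]'

```text
time_s: 17.55
ee_pos: [0.5764, -0.1175, 0.1217]
tool_rot: [3.141, 0.0, 1.504]
contact_force: [0.1, -1.7, 5.0]
finger_gap: 0.0002
gripper_force: 2.9
```

Call:
move_arm --series '[{"claw": 0, "travel": [0, 0, 0.5], "twist": 0}, {"claw": 0, "travel": [0, 0, 0.5], "twist": 0}, {"claw": 0, "travel": [0, 0, 0.5], "twist": 0}, {"claw": 0, "travel": [0, 0, 0.5], "twist": 0}, {"claw": 0, "travel": [0, 0, 0.5], "twist": 0}]'

```text
time_s: 17.97
ee_pos: [0.5766, -0.1186, 0.0969]
tool_rot: [3.14, 0.002, 1.503]
contact_force: [0.9, -3.8, 6.6]
finger_gap: 0.0002
gripper_force: 3.4
```

Call:
move_arm --series '[{"claw": 0, "travel": [0, 0, 0.5], "twist": 0}, {"claw": 0, "travel": [0, 0, 0.5], "twist": 0}, {"claw": 0, "travel": [0, 0, 0.5], "twist": 0}, {"claw": 0, "travel": [0, 0, 0.4], "twist": 0}, {"claw": 0, "travel": [0, 0, 0.3], "twist": 0}]'

```text
time_s: 18.38
ee_pos: [0.5767, -0.1169, 0.0749]
tool_rot: [3.14, -0.0, 1.504]
contact_force: [-1.0, 0.8, 7.4]
finger_gap: 0.0005
gripper_force: 3.5
```

Call:
move_arm --series '[{"claw": 0, "travel": [0, 0, 0.1], "twist": 0}, {"claw": 0, "travel": [0, 0, 0.1], "twist": 0}, {"claw": 0, "travel": [0, 0, 0], "twist": 0}]'

```text
time_s: 18.63
ee_pos: [0.5769, -0.1167, 0.0738]
tool_rot: [3.14, -0.0, 1.504]
contact_force: [-3.9, 0.3, 15.2]
finger_gap: 0.0003
gripper_force: 7.6
```

```bash
python3 - <<'E'
from h import *
def cen(f,c,r=7):
    u,v=int(c[0]),int(c[1]); g=cv2.cvtColor(f['image'],cv2.COLOR_BGR2GRAY)[v-r:v+r+1,u-r:u+r+1].astype(float)
    m=(g>(g.min()+g.max())/2).astype(np.uint8); n,l,s,ct=cv2.connectedComponentsWithStats(m)
    i=min(range(1,n),key=lambda i:np.hypot(*(ct[i]-[r,r]))); return ct[i]+[u-r,v-r], s[i][4]
f=grab('top'); g=grab('side'); o=dict(image=cv2.imread('pics/side0.png'),**{k:g[k] for k in g if k!='image'})
t=dict(image=cv2.imread('pics/top0.png'))
b=[.5865,.0751]
print('top before',cen(t,(216,202)),'now',cen(f,(216,202)),'pred',proj(f,[*b,.096]),proj(f,[*b,.114]))
p=proj(g,[*b,.096]); q=proj(g,[*b,.114]); print('side pred',p,q,'before',cen(o,p))
try: print(cen(g,q))
except Exception as e: print(e)
print(observe()['contact_force'],observe()['ee_pos'],observe()['time_s'])
E
```

```text
top before (array([215.925, 201.2  ]), np.int32(40)) now (array([214.80952381, 200.07142857]), np.int32(42)) pred [215.99951836 201.60326802] [214.92844835 200.50096731]
side pred [264.55195589 175.836322  ] [264.54941447 169.18478411] before (array([265.        , 174.74193548]), np.int32(31))
(array([264.75694444, 170.64583333]), np.int32(144))
[-3.23663987  0.60431209 15.39003639] [ 0.57686804 -0.11670054  0.07392271] 18.7333
```

Call:
move_arm --series '[{"claw": 0, "travel": [0, 0, 0], "twist": 0}, {"claw": 0, "travel": [0, 0, 0], "twist": 0}, {"claw": 0, "travel": [0, 0, 0], "twist": 0}, {"claw": 0, "travel": [0, 0, 0], "twist": 0}, {"claw": 0, "travel": [0, 0, 0], "twist": 0}]'

```text
time_s: 19.15
ee_pos: [0.5769, -0.1167, 0.0739]
tool_rot: [3.14, -0.0, 1.504]
contact_force: [-2.3, 0.4, 13.1]
finger_gap: 0.0006
gripper_force: 7.1
```

```bash
python3 -c "
from station import observe,order
s=observe(); print(s['contact_force'],s['ee_pos']); print(order.close_job())"
```

```text
[-2.26153036  0.36651947 13.08265682] [ 0.57689334 -0.11669007  0.07394732]
the job is handed in; nothing more can be done
None
```

I handed the job in at about 19 s with the clamp turned to about its stop, the jack centred under the lift pad, the stage up about 18 mm by the top camera, and the fingers pressing the handle down with about 13 N; no verdict came back.

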